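Put the rouge bar away through the dust flap

ROBOT

A 7-joint arm with a two-finger parallel gripper is mounted at the origin on the work surface. World frame = base frame: x ahead of the robot, y to its left, z up, the work surface at z = 0. Lengths are in m, angles in rad, forces in N, time in s.
With the tool pointing down it reaches from about 0.4 to 0.85 m from the base axis. Payload 10.4 kg.
Tool frame: the origin (TCP) lies on the mounting face of the last link; the fingertips stand 173 mm ahead of it and the grasp point (between the pads) lies 155 mm ahead of it; z points along the fingers, y is the direction in which the jaws open and shut (so a half turn about z gives the same grasp; the last joint's range is limited). The gripper opens to 85 mm and grips with 20 to 120 N. Pads are 22 mm wide; open, the fingers measure 114 mm over their backs; the gripper's body (76 mm by 85 mm) begins 54 mm behind the grasp point. The pads swing forward as they close: fully open they stand 13 mm farther back than shut.
Start: joints at [-1.31, 0.332, -0.065, 1.46, 0.022, 1.35, -0.088], TCP at [0.175, 0.6, 0.405] pointing down, gripper open.
Joint ranges: [-2.6, 2.6], [-0.5, 2.12], [-1.47, 1.34], [0.16, 2.42], [-1.27, 4.41], [0.06, 2.06], [-2.6, 2.6]. Speed limits (rad/s): [2.22, 2.22, 2.79, 2.79, 3.14, 3.14, 3.14].

INTERFACE

Orientations are given as a 3x3 rotation matrix whose columns are the frame's x, y, z axes.
In Python, from cell import env, cams gives the robot as it stands.
- The arm moves only by the tool jog_arm, never from a script. Its argument "plan" is a list that holds one entry, the list of rows, each a list of 7 numbers: the turn, a rotation vector about the world's x, y, z in rad, then the shift along the world's x, y, z in cm, then the finger opening in cm, from 0 to 8.54. In form: [[[ax, ay, az, dx, dy, dz, gripper], ...]]. A call has 1 to 8 rows; each row shifts and turns the commanded pose from where the row before left it; what a row does not reach is not made up. A row lasts 1/8 s, in which the tool goes at most 62.5 mm and 10.7 degrees, less where a joint would pass 70% of its speed; a pose out of reach is approached as far as the arm can. A call is refused whole if a number of a shift passes 6.25 or a number of a turn 0.188, either way. A call with a gripper value outside its range is refused whole. The fingers move at their own pace and stop on an object; "force" is the grip in N (left out, the last holds). Time passes only in rows, so rows that do not move let the fingers close. It gives the time, the measured TCP pose, the force and the opening at its end, in the units of the state.
- env.get_state(): the state, without advancing time (a new reading comes with each control period).
- cams.capture(name): name is "scene" or "top" or "wrist"; returns (picture, depth): 400x640x3 uint8, red, green, blue; 400x640 float32, m along the optical axis (not along the pixel's ray), 0 where there is no reading.
- cams.calibration(name): a dict with "fx", "fy", "cx", "cy" (pixels), "camera_from_world" (4x4, takes a point from world to camera coordinates). Camera axes: x right, y down, z forward; pixel columns grow to the right and rows downward; lengths in m; the calibration is good to about 2 mm. A picture is of the moment at which its call begins: read the wrist's pose just before it. calibration takes no time and is no camera call; for the wrist camera it gives the pose at the moment of the call.
- env.close_job(): hands the job in, once; it reports no verdict.
The state is a dict: "time": time; "joints": joint angles; "qvel": joint speeds; "joint_efforts": joint torques, N m; "position": TCP position; "tcp_rot": TCP orientation; "ft_force": force on the tool from outside, world axes, zero at the start; "ft_torque": the same for the moment, N m; "opening": finger opening in m.
Only numpy, scipy, OpenCV 4.12 (cv2) and the standard library are available. Lean on these libraries where they do the work, as an engineer would, in place of code of your own. Each camera call takes 0.05 s, during which the arm holds its last target. There are 200 camera calls.

TASK

Put the red-brown polishing bar away in the green dust box: lay it flat on the box's loading shelf, lined up with the flap, let go of it, then push it through the hinged flap until it drops flat inside and the flap falls shut behind it. Leave the white bar where it lies.

Things in the scene. Friction and masses are not known exactly. Their poses are not given: they have to be found in the camera images.
- red_bar: Solid bar of red-brown polishing compound, 110 x 40 x 28 mm, about 0.27 kg, one half in a tan paper sleeve; lies flat. Origin: centre of its underside; x along its length, z up.
- white_bar: Bar of white polishing compound, same size and sleeve as the red-brown one: 110 x 40 x 28 mm, about 0.27 kg, one half in a tan paper sleeve; lies flat. Origin: centre of its underside; x along its length, z up. To be left alone. (Also on the bench: a felt buffing wheel 66 mm across and 22 mm high, and a brass mouthpiece 85 mm tall.)
- keeper: Green steel dust box fixed to the bench. Origin: on the bench below the doorway's front face, mid-width; x = push direction, into the box; z up. In mm: flat rimless loading shelf x -200 to -22, 130 wide, top z 40; then a sheer drop to the floor (z 6), which runs to x 162: a bar drops flat only once its rear end is pushed past -22. Doorway x 0 to 8, 92 wide, lintel z 82 to 90. Clear lid, top z 90.
- flap (a joint): Yellow flap in the box's doorway, 84 mm wide, 2.5 mm thick, 50 g, hung from a hinge 86 mm above the bench, lower edge 1 mm above shelf level. 0 = hanging shut; positive = swung inward, up to 1.45 rad. Opens inward only at a very light push; falls shut by its own weight once the bar has dropped. The lintel (front at keeper x = 0) stops a pusher there: 22 mm past the shelf's edge, which is enough.
Mind the look-alikes: they are no part of the job. Leave any blue or pink look-alike of the red_bar alone.

How it is judged:
On the way, in this order (a step that is already met when the one before it is completed fails the run):
1. the red-brown bar lies flat on the loading shelf in front of the flap, let go (x of red_bar in the frame of keeper between -0.2 and -0.055 m and value of joint flap below 0.12 rad and y of red_bar in the frame of keeper between -0.045 and 0.045 m and z of red_bar in the frame of keeper between 0.035 and 0.047 m and angle between red_bar's own z axis and vertical below 0.1 rad and angle between the x axis of red_bar and the x axis of keeper, either way round below 0.5 rad and contact force between the fingers and red_bar below 0.3 N and linear speed of red_bar below 0.03 m/s), for 0.2 s.
2. the bar pushes the flap open and goes under it (value of joint flap above 0.5 rad and x of red_bar in the frame of keeper between -0.06 and 0.1 m and y of red_bar in the frame of keeper between -0.045 and 0.045 m and z of red_bar in the frame of keeper below 0.08 m), for 0.05 s.
At the end, for the whole second after the job is handed in: The red-brown bar lies flat (within 10 degrees) and still on the floor inside the box, the flap hangs shut (within 0.12 rad), and the white bar is within 20 mm of where it began (x of red_bar in the frame of keeper between 0.03 and 0.112 m and y of red_bar in the frame of keeper between -0.045 and 0.045 m and z of red_bar in the frame of keeper below 0.015 m and angle between red_bar's own z axis and vertical below 0.17 rad and value of joint flap below 0.12 rad and linear speed of red_bar below 0.02 m/s and distance of white_bar from where it was at the start of the episode below 0.02 m); the robot touches nothing.
It fails at once if the white bar is moved by more than 20 mm (distance of white_bar from where it was at the start of the episode above 0.02 m).
It also fails if it takes over 51 s, if anything falls off the work surface, if the arm or the gripper's body presses on something with over 40 N, if the wrist force passes 120 N, or if a joint passes its speed limit or range.

## Working session

There is one attempt and no reset: what is moved stays moved. The work goes in short steps, Python scripts to look and compute and a tool call to move; the robot and the scene stay as the last step left them, time stands still between calls to the robot, and variables do not carry over. Pictures are saved under pics/ and viewed, about 8 in all and at most 12, crops included, and the job is handed in when it is done.

Besides the shell and the picture viewer there is one more tool, called after "Request:" as a command line: name --argument value ..., lists and objects as JSON in quotes. jog_arm: Moves the arm, as the interface text tells. Its arguments: {"type":"object","properties":{"plan":{"type":"array"},"force":{"type":"number"}},"required":["plan"]}

```bash
mkdir -p pics; ls
python3 - <<'E'
from cell import env,cams
import cv2,numpy as np
s=env.get_state();print(s['time'],s['position'],s['tcp_rot'],s['opening'])
for n in('scene','top'):
    p,d=cams.capture(n);cv2.imwrite(f'pics/{n}0.png',p[:,:,::-1]);np.savez(f'{n}0.npz',p=p,d=d,**cams.calibration(n))
    print(n,cams.calibration(n))
E
```

```text
pics
0.0 [0.17498343 0.59987036 0.403897  ] [[-9.60000411e-01  2.79998377e-01 -3.46431523e-04]
 [ 2.79998582e-01  9.59999317e-01 -1.45096196e-03]
 [-7.36929700e-05 -1.48992442e-03 -9.99998887e-01]] 0.08536004507662298
scene {'fx': 402.719548786373, 'fy': 402.719548786373, 'cx': 317.36361967323995, 'cy': 199.60055085039153, 'camera_from_world': array([[ 0.50700932,  0.86182988,  0.01381316, -0.15683808],
       [ 0.60783938, -0.34613406, -0.71464851, -0.24655869],
       [-0.61112424,  0.37072964, -0.69934734,  1.18743005],
       [ 0.        ,  0.        ,  0.        ,  1.        ]])}
top {'fx': 405.33396299011036, 'fy': 405.33396299011036, 'cx': 316.5219267827002, 'cy': 199.82422307873554, 'camera_from_world': array([[ 0.01921915, -0.99951845,  0.02436163, -0.1051311 ],
       [-0.99907169, -0.02013874, -0.03808147,  0.44910029],
       [ 0.03855374, -0.02360712, -0.99897763,  0.83804019],
       [ 0.        ,  0.        ,  0.        ,  1.        ]])}
```

View pics/scene0.png

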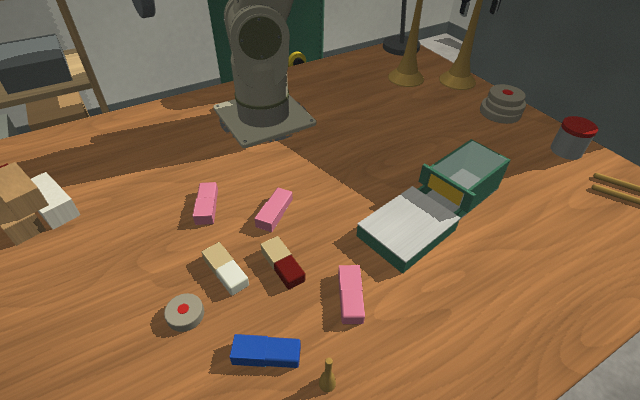

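View pics/top0.png

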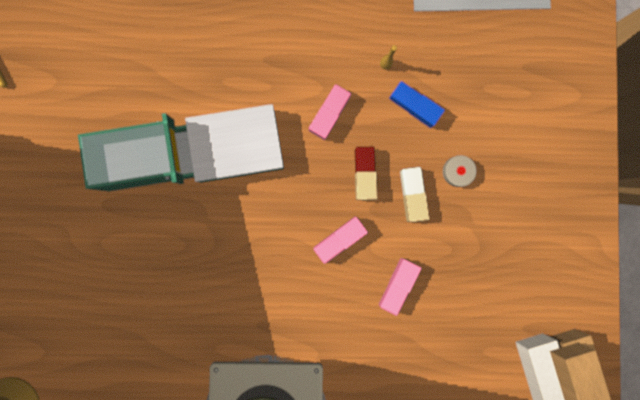

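The scene view shows the red/tan bar at (283,262), the white bar at (225,268) and the box shelf at (410,228). In the top view the red bar is at (366,173), the white bar at (415,194), the shelf at (235,143) and the flap edge near (180,148). Next I'll deproject these.

```bash
cat > h.py <<'E'
import cv2,numpy as np
def pts(f):
    z=np.load(f);d=z['d'];v,u=np.mgrid[:400,:640]
    c=np.stack([(u-z['cx'])/z['fx']*d,(v-z['cy'])/z['fy']*d,d],-1)
    M=np.linalg.inv(z['camera_from_world']);return z['p'],c@M[:3,:3].T+M[:3,3],d
def rect(P):
    (c,s,a)=cv2.minAreaRect((P[:,:2]*1000).astype(np.float32));b=cv2.boxPoints((c,s,a))
    return np.round(c,1),np.round(s,1),round(a,1),np.round(b).tolist()
E
python3 - <<'E'
from h import *
for f,boxes in(('top0.npz',dict(red=(345,388,135,210),white=(395,438,160,228),shelf=(186,290,95,190),lid=(75,190,110,195))),('scene0.npz',dict(red=(255,310,232,292),white=(198,250,238,298),shelf=(350,470,180,275)))):
    p,W,d=pts(f)
    for n,(a,b,c,e) in boxes.items():
        P=W[c:e,a:b].reshape(-1,3);P=P[(d[c:e,a:b]>0).ravel()]
        lo,hi=dict(shelf=(.03,.05),lid=(.075,.1)).get(n,(.020,.036))
        Q=P[(P[:,2]>lo)&(P[:,2]<hi)]
        zt=np.median(Q[:,2]);Q=Q[abs(Q[:,2]-zt)<.005]
        print(f,n,len(Q),zt.round(4),rect(Q))
E
python3 -c "
import cv2
a=cv2.imread('pics/top0.png')[90:210,70:290];cv2.imwrite('pics/c1.png',cv2.resize(a,None,fx=3.6,fy=3.6,interpolation=3))"
```

```text
top0.npz red 1030 0.0279 (array([ 510. , -196.3]), array([108.6,  40.9]), 2.4, [[455.0, -178.0], [457.0, -219.0], [565.0, -215.0], [563.0, -174.0]])
top0.npz white 1030 0.0279 (array([ 467.5, -299. ]), array([109.4,  41.1]), 8.7, [[410.0, -287.0], [417.0, -328.0], [525.0, -311.0], [518.0, -270.0]])
top0.npz shelf 5714 0.04 (array([562.2,  82.4]), array([130.9, 194.9]), 10.6, [[480.0, 166.0], [516.0, -25.0], [644.0, -1.0], [609.0, 190.0]])
top0.npz lid 5107 0.0902 (array([527.4, 265.8]), array([131.5, 170.5]), 10.5, [[447.0, 338.0], [478.0, 170.0], [608.0, 194.0], [576.0, 362.0]])
scene0.npz red 984 0.0284 (array([ 511. , -198.6]), array([111.8,  41.3]), 2.9, [[454.0, -181.0], [456.0, -222.0], [568.0, -216.0], [566.0, -175.0]])
scene0.npz white 1025 0.0285 (array([ 469.2, -301.4]), array([111.5,  40.7]), 8.8, [[411.0, -290.0], [417.0, -330.0], [527.0, -313.0], [521.0, -273.0]])
scene0.npz shelf 4173 0.0402 (array([561.3,  85.7]), array([133.1, 210. ]), 10.4, [[477.0, 177.0], [515.0, -30.0], [646.0, -6.0], [608.0, 201.0]])
```

View pics/c1.png

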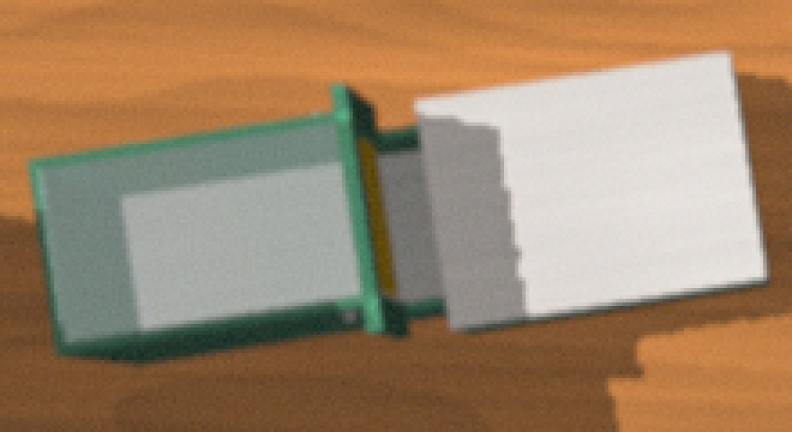

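The enlarged top crop shows the shelf corners at crop pixels (731,52), (768,282), (415,100) and (452,328). The yellow flap sits at about x≈375 and the lid back corners are at (33,160) and (62,350).

Run:
```python
from h import *
z=np.load('top0.npz');M=np.linalg.inv(z['camera_from_world'])
C=[]
for u,v in[(731,52),(768,282),(452,328),(415,100)]:
    u=(u+.5)/3.6+69.5;v=(v+.5)/3.6+89.5
    r=M[:3,:3]@[(u-z['cx'])/z['fx'],(v-z['cy'])/z['fy'],1];C.append(M[:3,3]+r*(.04-M[2,3])/r[2])
C=np.array(C);print(C.round(4))
rear=(C[0]+C[1])/2;fr=(C[2]+C[3])/2;x=(fr-rear)/np.linalg.norm(fr-rear);w=C[1]-C[0]
print(np.linalg.norm(fr-rear),np.linalg.norm(w),np.degrees(np.arctan2(x[1],x[0])),np.degrees(np.arctan2(w[1],w[0])))
o=(rear+.2*x+fr+.022*x)/2;print('origin',o)
# lid/lintel points in keeper frame, from scene view too
yaw=np.radians(100.5)
ax=np.array([np.cos(yaw),np.sin(yaw)]);ay=np.array([-ax[1],ax[0]])
for f in('top0.npz','scene0.npz'):
    p,W,d=pts(f);q=W[(d>0)];k=np.c_[(q[:,:2]-o[:2])@ax,(q[:,:2]-o[:2])@ay,q[:,2]]
    for nm,a,b in(('lid',.086,.094),('shelf',.037,.043)):
        m=(abs(k[:,2]-(a+b)/2)<(b-a)/2)&(abs(k[:,1])<.09)&(k[:,0]>-.23)&(k[:,0]<(.19 if nm=='lid' else -.03));print(f,nm,m.sum(),rect(q[m]),np.percentile(k[m],[1,99],axis=0).round(3).tolist())
```

```text
[[ 0.6426 -0.0028  0.04  ]
 [ 0.5129 -0.0266  0.04  ]
 [ 0.4833  0.1486  0.04  ]
 [ 0.6109  0.1731  0.04  ]]
0.17822001424453562 0.1318550277784464 99.90960712718498 -169.62844612816613
origin [0.54331881 0.18242789 0.04      ]
top0.npz lid 5084 (array([527.4, 265.8]), array([131.5, 170.5]), 10.5, [[447.0, 338.0], [478.0, 170.0], [608.0, 194.0], [576.0, 362.0]]) [[0.001, -0.052, 0.087], [0.167, 0.052, 0.093]]
top0.npz shelf 5212 (array([564.5,  69.9]), array([130.9, 169.3]), 10.7, [[484.0, 141.0], [516.0, -25.0], [644.0, -1.0], [613.0, 165.0]]) [[-0.198, -0.064, 0.037], [-0.032, 0.064, 0.043]]
scene0.npz lid 2365 (array([530.1, 263.3]), array([131.3, 172.7]), 9.6, [[451.0, 337.0], [480.0, 167.0], [609.0, 189.0], [580.0, 359.0]]) [[-0.002, -0.055, 0.087], [0.165, 0.052, 0.092]]
scene0.npz shelf 3834 (array([564.9,  67.8]), array([131.6, 173.2]), 10.6, [[484.0, 141.0], [516.0, -29.0], [646.0, -5.0], [614.0, 165.0]]) [[-0.201, -0.065, 0.038], [-0.032, 0.063, 0.043]]
```

The box origin comes out at (0.543, 0.182) with a yaw of 100.5°. The red bar is at (0.510, −0.197) with a yaw of 2.6°. Both views agree to about 2 mm, so I'm moving now.

Request:
jog_arm --plan '[[[0,0,-0.18,4.1,-3.8,0,6],[0,0,-0.18,4.1,-3.8,0,6],[0,0,-0.18,4.1,-3.8,0,6],[0,0,-0.18,4.1,-3.8,0,6],[0,0,-0.18,4.1,-3.8,0,6],[0,0,-0.18,4.1,-3.8,0,6],[0,0,-0.18,4.1,-3.8,0,6],[0,0,-0.18,4.1,-3.8,0,6]]]' --force 40

```text
time: 1.1
position: [0.504, 0.2946, 0.4046]
tcp_rot: [[0.158, 0.987, -0.0], [0.987, -0.158, -0.0], [-0.0, -0.0, -1.0]]
ft_force: [-0.0, 1.1, -0.3]
opening: 0.0598
```

Request:
jog_arm --plan '[[[0,0,-0.17,0,-6,-1,6],[0,0,-0.17,0,-6,-1,6],[0,0,-0.17,0,-6,-1,6],[0,0,-0.17,0,-6,-1,6],[0,0,-0.17,0,-6,-1,6],[0,0,-0.17,0,-6,-1,6],[0,0,-0.17,0,-6,-1,6],[0,0,-0.17,0,-6,-1,6]]]'

```text
time: 2.1
position: [0.5026, -0.1857, 0.3245]
tcp_rot: [[0.999, 0.053, 0.001], [0.053, -0.999, 0.0], [0.001, -0.0, -1.0]]
ft_force: [1.2, -0.1, -0.0]
opening: 0.0602
```

```bash
cat > st.py <<'E'
from cell import env
import numpy as np
s=env.get_state();R=s['tcp_rot'];o=np.array([.5433,.1824]);a=np.radians(100.5)
d=s['position'][:2]-o
print(s['time'],s['position'].round(4),'yawY',np.degrees(np.arctan2(R[1,1],R[0,1])).round(2),'z',R[:,2].round(4),'kx,ky',(d@[np.cos(a),np.sin(a)]).round(4),(d@[-np.sin(a),np.cos(a)]).round(4),'F',np.round(s['ft_force'],1),'open',s['opening'],'q',np.round(s['joints'],2))
E
python3 st.py
```

```text
2.1 [ 0.5026 -0.1857  0.3245] yawY -86.98 z [ 5.e-04  3.e-04 -1.e+00] kx,ky -0.3545 0.1071 F [ 1.2 -0.1 -0. ] open 0.060231937619344804 q [-0.43  0.24  0.8   1.84 -0.19  1.14 -1.08]
```

Request:
jog_arm --plan '[[[0,0,-0.007,0.8,-1.15,-2.5,6],[0,0,0,0,0,-2.5,6],[0,0,0,0,0,-2.5,6],[0,0,0,0,0,0,6]]]'

```text
time: 2.6
position: [0.5102, -0.1952, 0.2481]
tcp_rot: [[0.999, 0.051, -0.004], [0.051, -0.999, 0.0], [-0.004, -0.0, -1.0]]
ft_force: [0.2, 0.7, 0.7]
opening: 0.0601
```

```bash
python3 st.py
python3 - <<'E'
from cell import env,cams
from h import *
c=cams.calibration('wrist');p,d=cams.capture('wrist');cv2.imwrite('pics/w1.png',p[:,:,::-1]);np.savez('w1.npz',p=p,d=d,**c)
p,W,d=pts('w1.npz');q=W[d>0]
m=(abs(q[:,2]-.028)<.006)&(abs(q[:,0]-.51)<.075)&(abs(q[:,1]+.197)<.035)
print(rect(q[m]),np.median(q[m][:,2]),m.sum())
E
```

```text
2.6 [ 0.5102 -0.1952  0.2481] yawY -87.1 z [-3.8e-03  2.0e-04 -1.0e+00] kx,ky -0.3653 0.1013 F [0.2 0.7 0.7] open 0.060056307138290806 q [-0.35  0.38  0.76  1.88 -0.3   1.01 -0.99]
(array([ 511.9, -196.5]), array([110.3,  40.5]), 2.7, [[456.0, -179.0], [458.0, -219.0], [568.0, -214.0], [566.0, -174.0]]) 0.026967471257988984 11276
```

View pics/w1.png

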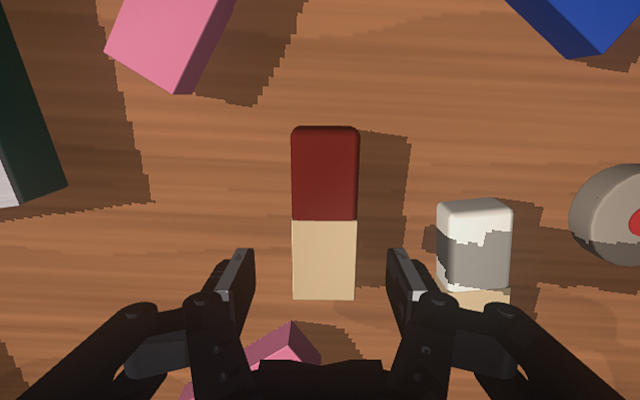

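The wrist view shows the red bar midway between the pads, spanning columns 292–358, with the white bar clear of the right finger. Its centre is (0.512, −0.1965), which agrees with the earlier views, so I'm descending and gripping.

Request:
jog_arm --plan '[[[0,0.004,0,0.15,-0.1,-2.5,6],[0,0,0,0,0,-2.5,6],[0,0,0,0,0,-1.6,6],[0,0,0,0,0,-0.7,6],[0,0,0,0,0,0,3],[0,0,0,0,0,0,3],[0,0,0,0,0,0,3],[0,0,0,0,0,0,3]]]' --force 40

```text
time: 3.65
position: [0.5128, -0.1967, 0.1775]
tcp_rot: [[0.999, 0.051, -0.003], [0.051, -0.999, -0.0], [-0.003, -0.0, -1.0]]
ft_force: [-0.8, 0.6, 6.6]
opening: 0.0392
```

Request:
jog_arm --plan '[[[0,0,0,0,0,1,3],[0,0,0,0,0,2,3],[0,0,0,0,0,3,3],[0,0,0,0,0,3,3],[0,0,0,0,0,3,3],[0,0,0,0,0,0,3]]]'

```text
time: 4.4
position: [0.513, -0.197, 0.2996]
tcp_rot: [[0.999, 0.051, 0.001], [0.051, -0.999, -0.0], [0.001, 0.0, -1.0]]
ft_force: [0.6, 0.5, -4.6]
opening: 0.0395
```

```bash
python3 st.py
```

```text
4.4 [ 0.513  -0.197   0.2996] yawY -87.1 z [ 8.e-04 -3.e-04 -1.e+00] kx,ky -0.3675 0.0989 F [ 0.6  0.5 -4.6] open 0.03945287309638652 q [-0.39  0.31  0.8   1.83 -0.25  1.1  -1.02]
```

Request:
jog_arm --plan '[[[0,0,0.17,0.53,2.56,0,3],[0,0,0.17,0.53,2.56,0,3],[0,0,0.17,0.53,2.56,0,3],[0,0,0.17,0.53,2.56,0,3],[0,0,0.17,0.53,2.56,0,3],[0,0,0.17,0.53,2.56,0,3],[0,0,0.17,0.53,2.56,0,3],[0,0,0.17,0.53,2.56,0,3]]]'

```text
time: 5.4
position: [0.5545, 0.0091, 0.2959]
tcp_rot: [[0.154, 0.988, -0.002], [0.988, -0.154, -0.004], [-0.004, -0.002, -1.0]]
ft_force: [0.3, 0.1, -2.8]
opening: 0.0394
```

Request:
jog_arm --plan '[[[0,0,0.17,0.53,2.56,0,3],[0,0,0.17,0.53,2.56,0,3],[0,0,0,0,0,0,3],[0,0,0,0,0,0,3]]]'

```text
time: 5.9
position: [0.5652, 0.0589, 0.2961]
tcp_rot: [[-0.177, 0.984, -0.001], [0.984, 0.177, -0.005], [-0.004, -0.001, -1.0]]
ft_force: [-0.2, -0.9, -3.6]
opening: 0.0393
```

```bash
python3 st.py
```

```text
5.9 [0.5652 0.0589 0.2961] yawY 10.2 z [-6.0e-04 -4.6e-03 -1.0e+00] kx,ky -0.1254 0.001 F [-0.2 -0.9 -3.6] open 0.03927469554879893 q [-0.52  0.3   0.4   1.77 -0.13  1.1   0.1 ]
```

Request:
jog_arm --plan '[[[0.0045,0,0.005,0.07,0.05,-2.5,3],[0,0,0,0,0,-2.5,3],[0,0,0,0,0,-1.5,3],[0,0,0,0,0,-0.9,3],[0,0,0,0,0,0,3]]]'

```text
time: 6.52
position: [0.5662, 0.0598, 0.2226]
tcp_rot: [[-0.183, 0.983, 0.0], [0.983, 0.183, 0.0], [0.0, 0.0, -1.0]]
ft_force: [-0.4, 0.6, -2.5]
opening: 0.0398
```

```bash
python3 st.py
```

```text
6.525 [0.5662 0.0598 0.2226] yawY 10.57 z [ 1.e-04  3.e-04 -1.e+00] kx,ky -0.1247 -0.0001 F [-0.4  0.6 -2.5] open 0.03977574987868746 q [-0.5   0.4   0.38  1.82 -0.18  0.96  0.14]
```

Request:
jog_arm --plan '[[[0,0,0,0,0,-0.35,3],[0,0,0,0,0,-0.15,3],[0,0,0,0,0,0,3]]]'

```text
time: 6.9
position: [0.5662, 0.06, 0.2179]
tcp_rot: [[-0.184, 0.983, 0.001], [0.983, 0.184, 0.001], [0.001, 0.001, -1.0]]
ft_force: [0.0, -0.3, -3.3]
opening: 0.0391
```

```bash
python3 st.py
```

```text
6.9 [0.5662 0.06   0.2179] yawY 10.6 z [ 8.e-04  7.e-04 -1.e+00] kx,ky -0.1245 -0.0002 F [ 0.  -0.3 -3.3] open 0.03908064088383092 q [-0.5   0.4   0.37  1.82 -0.18  0.95  0.14]
```

Request:
jog_arm --plan '[[[0,0,0,0,0,-0.15,3],[0,0,0,0,0,0,4.5],[0,0,0,0,0,0,6.5],[0,0,0,0,0,0,6.5],[0,0,0,0,0,0,6.5],[0,0,0,0,0,1,6.5],[0,0,0,0,0,3,6.5],[0,0,0,0,0,4,6.5]]]'

```text
time: 7.9
position: [0.5659, 0.06, 0.2971]
tcp_rot: [[-0.184, 0.983, -0.001], [0.983, 0.184, 0.0], [0.0, -0.001, -1.0]]
ft_force: [0.1, 0.8, 0.0]
opening: 0.0651
```

```bash
cat > look.py <<'E'
import sys
from cell import env,cams
from h import *
o=np.array([.5433,.1824]);a=np.radians(100.5);A=np.array([[np.cos(a),np.sin(a)],[-np.sin(a),np.cos(a)]])
for n in('top','scene'):
    p,d=cams.capture(n);f=f'{n}_{sys.argv[1]}';cv2.imwrite(f'pics/{f}.png',p[:,:,::-1]);np.savez(f+'.npz',p=p,d=d,**cams.calibration(n))
    p,W,d=pts(f+'.npz');q=W[d>0].copy();q[:,:2]=(q[:,:2]-o)@A.T
    m=(abs(q[:,2]-.068)<.007)&(abs(q[:,0]+.11)<.1)&(abs(q[:,1])<.06)&(q[:,0]<-.01)
    if m.sum()>20: print(n,m.sum(),np.median(q[m][:,2]),rect(q[m]))
E
python3 st.py; python3 look.py a
```

```text
7.9 [0.5659 0.06   0.2971] yawY 10.59 z [-6.e-04  1.e-04 -1.e+00] kx,ky -0.1245 0.0001 F [0.1 0.8 0. ] open 0.06510118744285553 q [-0.52  0.3   0.4   1.76 -0.13  1.1   0.1 ]
top 685 0.06820588911112335 (array([-124.6,    0.8]), array([108.7,  40.6]), 0.2, [[-179.0, 21.0], [-179.0, -20.0], [-70.0, -19.0], [-70.0, 21.0]])
scene 854 0.06814816048240335 (array([-127.7,   -0.3]), array([110.4,  40.8]), 0.2, [[-183.0, 20.0], [-183.0, -21.0], [-72.0, -21.0], [-73.0, 20.0]])
```

The bar lies flat and aligned at keeper x ≈ −0.126, y ≈ 0, with its top at 0.068. Next the fingers go behind it.

Request:
jog_arm --plan '[[[0,0,0,0.6,-3.3,0,1.5],[0,0,0,0.6,-3.3,0,1.5],[0,0,0,0.6,-3.2,0,1.5],[0,0,0,0,0,-2.5,1.5],[0,0,0,0,0,-2.5,1.5],[0,0,0,0,0,-1.5,1.5],[0,0,0,0,0,-0.6,1.5],[0,0,0,0,0,0,1.5]]]'

```text
time: 9.0
position: [0.5843, -0.038, 0.2255]
tcp_rot: [[-0.184, 0.983, 0.001], [0.983, 0.184, 0.0], [0.0, 0.001, -1.0]]
ft_force: [-0.5, -0.2, 0.0]
opening: 0.0149
```

```bash
python3 st.py; python3 look.py b; python3 -c "
import cv2
a=cv2.imread('pics/scene_b.png')[90:300,300:540];cv2.imwrite('pics/c2.png',cv2.resize(a,None,fx=2.8,fy=2.8,interpolation=3))"
```

```text
9.0 [ 0.5843 -0.038   0.2255] yawY 10.61 z [ 8.e-04  5.e-04 -1.e+00] kx,ky -0.2241 -0.0002 F [-0.5 -0.2  0. ] open 0.014859772759464061 q [-0.36  0.43  0.42  1.78 -0.21  0.98  0.33]
scene 522 0.06819207888559081 (array([-126.8,   -1. ]), array([110.7,  41. ]), 1.8, [[-183.0, 18.0], [-182.0, -23.0], [-71.0, -20.0], [-72.0, 21.0]])
```

View pics/c2.png

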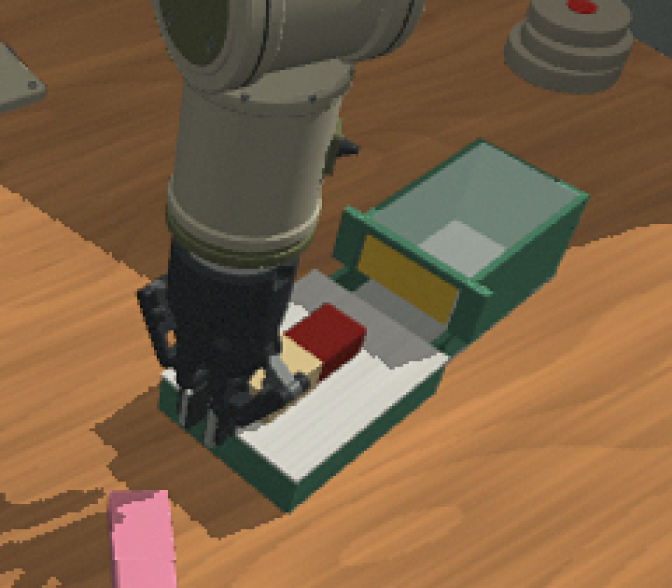

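The crop shows both fingertips, at (185,405) and (215,430), just behind the bar's rear end and above shelf level. The flap is shut. I'll push slowly.

Request:
jog_arm --plan '[[[0,0,0,-0.18,0.98,0,1.5],[0,0,0,-0.18,0.98,0,1.5],[0,0,0,-0.18,0.98,0,1.5],[0,0,0,-0.18,0.98,0,1.5],[0,0,0,-0.18,0.98,0,1.5],[0,0,0,-0.18,0.98,0,1.5],[0,0,0,-0.18,0.98,0,1.5],[0,0,0,0,0,0,1.5]]]'

```text
time: 10.1
position: [0.5714, 0.0319, 0.2251]
tcp_rot: [[-0.186, 0.983, 0.0], [0.983, 0.186, 0.001], [0.001, 0.001, -1.0]]
ft_force: [-0.3, 0.0, 0.1]
opening: 0.0151
```

```bash
python3 st.py; python3 look.py c
```

```text
10.1 [0.5714 0.0319 0.2251] yawY 10.69 z [ 3.0e-04  1.3e-03 -1.0e+00] kx,ky -0.1531 -0.0002 F [-0.3  0.   0.1] open 0.015106720400194092 q [-0.47  0.4   0.4   1.81 -0.19  0.96  0.2 ]
scene 319 0.06813164549104811 (array([-99.9,  -1.5]), array([ 42.6, 133.8]), 88.5, [[-167.0, -21.0], [-34.0, -25.0], [-32.0, 18.0], [-166.0, 22.0]])
```

Request:
jog_arm --plan '[[[0,0,0,-0.18,0.98,0,1.5],[0,0,0,-0.18,0.98,0,1.5],[0,0,0,-0.18,0.98,0,1.5],[0,0,0,-0.18,0.98,0,1.5],[0,0,0,-0.18,0.98,0,1.5],[0,0,0,-0.18,0.98,0,1.5],[0,0,0,-0.18,0.98,0,1.5],[0,0,0,0,0,0,1.5]]]'

```text
time: 11.2
position: [0.5588, 0.1006, 0.2252]
tcp_rot: [[-0.186, 0.983, 0.0], [0.983, 0.186, 0.001], [0.001, 0.001, -1.0]]
ft_force: [0.6, -0.5, -0.1]
opening: 0.0148
```

```bash
python3 st.py; python3 look.py d; python3 -c "
import cv2
a=cv2.imread('pics/scene_d.png')[90:300,300:540];cv2.imwrite('pics/c3.png',cv2.resize(a,None,fx=2.8,fy=2.8,interpolation=3))"
```

```text
11.2 [0.5588 0.1006 0.2252] yawY 10.7 z [ 5.0e-04  1.5e-03 -1.0e+00] kx,ky -0.0832 -0.0003 F [ 0.6 -0.5 -0.1] open 0.014786443669805274 q [-0.57  0.39  0.38  1.82 -0.17  0.96  0.06]
top 22 0.06691898071850005 (array([-58.9,  20.5]), array([69.8, 10.7]), 8.5, [[-94.0, 21.0], [-93.0, 10.0], [-24.0, 20.0], [-25.0, 31.0]])
scene 109 0.06891253298067312 (array([-56.1,  -3.3]), array([42.9, 83.6]), 83.2, [[-100.0, -20.0], [-17.0, -30.0], [-12.0, 13.0], [-95.0, 23.0]])
```

View pics/c3.png

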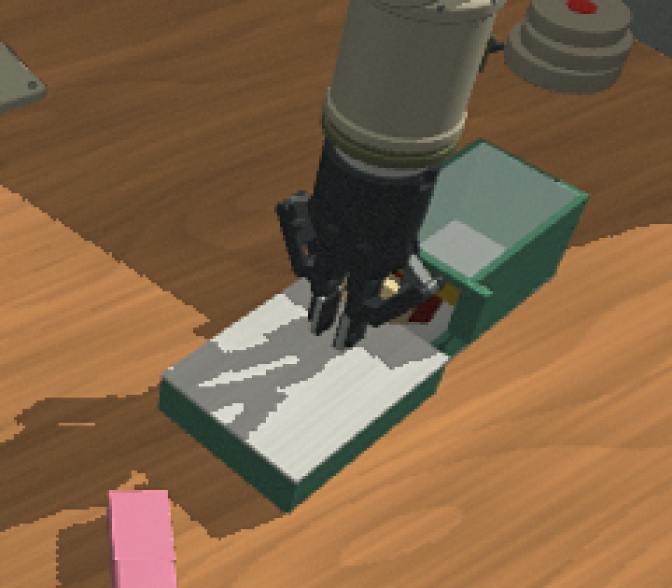

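The fingers are at (320,315) and (345,330), behind the bar, whose front is at (425,310) going under the flap. I'll push on to kx ≈ −0.02.

Request:
jog_arm --plan '[[[0,0,0,-0.18,0.98,0,1.5],[0,0,0,-0.18,0.98,0,1.5],[0,0,0,-0.18,0.98,0,1.5],[0,0,0,-0.18,0.98,0,1.5],[0,0,0,-0.18,0.98,0,1.5],[0,0,0,-0.18,0.98,0,1.5],[0,0,0,-0.04,0.2,0,1.5],[0,0,0,0,0,0,1.5]]]'

```text
time: 12.3
position: [0.5478, 0.161, 0.2255]
tcp_rot: [[-0.185, 0.983, 0.001], [0.983, 0.185, 0.002], [0.001, 0.001, -1.0]]
ft_force: [0.3, -0.3, 0.7]
opening: 0.015
```

```bash
python3 st.py; python3 look.py e; python3 -c "
import cv2
a=cv2.imread('pics/scene_e.png')[90:300,300:540];cv2.imwrite('pics/c4.png',cv2.resize(a,None,fx=2.8,fy=2.8,interpolation=3))"
```

```text
12.3 [0.5478 0.161  0.2255] yawY 10.67 z [ 0.001   0.0016 -1.    ] kx,ky -0.0219 -0.0005 F [ 0.3 -0.3  0.7] open 0.014967268750650145 q [-0.66  0.39  0.35  1.81 -0.16  0.96 -0.05]
top 33 0.06870673980861264 (array([-27.2,   1.4]), array([40.6,  9.2]), 87.0, [[-33.0, -19.0], [-24.0, -19.0], [-22.0, 21.0], [-31.0, 22.0]])
scene 93 0.06811336636530341 (array([-25.3,  -0.7]), array([42.7, 22.6]), 80.3, [[-40.0, -20.0], [-18.0, -24.0], [-11.0, 18.0], [-33.0, 22.0]])
```

View pics/c4.png

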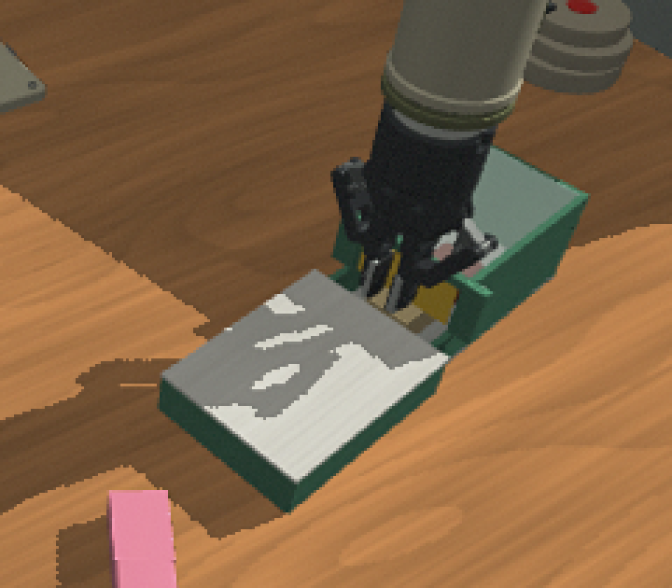

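The flap hangs shut and the tan rear of the bar shows low at (410,315), in front of it. I'll back off and look.

Request:
jog_arm --plan '[[[0,0,0,0.36,-1.96,0,1.5],[0,0,0,0.36,-1.96,2,1.5],[0,0,0,0.5,-3,4,1.5],[0,0,0,0.5,-5,3,1.5],[0,0,0,0,-6,0,1.5],[0,0,0,0,-6,0,1.5],[0,0,0,0,-4,0,1.5],[0,0,0,0,0,0,1.5]]]'

```text
time: 13.4
position: [0.5638, -0.1248, 0.3156]
tcp_rot: [[-0.177, 0.984, 0.001], [0.984, 0.177, -0.001], [-0.001, 0.001, -1.0]]
ft_force: [-0.7, 0.4, -1.2]
opening: 0.0149
```

```bash
python3 st.py; python3 look.py f
python3 - <<'E'
from h import *
t=cv2.imread('pics/top_f.png')[100:200,70:260];s=cv2.imread('pics/scene_f.png')[120:260,350:520]
t=cv2.resize(t,(570,300),interpolation=3);s=cv2.resize(s,(364,300),interpolation=3)
cv2.imwrite('pics/c5.png',np.vstack([t,cv2.copyMakeBorder(s,0,0,0,206,0)]))
p,W,d=pts('top_f.npz');o=np.array([.5433,.1824]);a=np.radians(100.5);q=W[d>0].copy();c=p[d>0].astype(int);q[:,:2]=(q[:,:2]-o)@np.array([[np.cos(a),np.sin(a)],[-np.sin(a),np.cos(a)]]).T
m=(q[:,0]>-.03)&(q[:,0]<.0)&(abs(q[:,1])<.045);
for r in np.c_[q[m]*1000,c[m]][::12]:print(r.round().astype(int).tolist())
r=cv2.cvtColor(p,cv2.COLOR_RGB2HSV)
Q=W[160:228,395:438].reshape(-1,3);Q=Q[abs(Q[:,2]-.028)<.005];print('white',rect(Q))
E
```

```text
13.4 [ 0.5638 -0.1248  0.3156] yawY 10.17 z [ 0.001  -0.0012 -1.    ] kx,ky -0.3058 0.0358 F [-0.7  0.4 -1.2] open 0.014893492329068577 q [-0.29  0.31  0.52  1.73 -0.17  1.14  0.45]
[-24, -45, 39, 144, 138, 135]
[-30, -40, 39, 142, 135, 134]
[-4, -45, 6, 85, 90, 86]
[-8, -41, 8, 106, 106, 103]
[-11, -39, 5, 126, 126, 120]
[-24, -28, 41, 142, 138, 134]
[-28, -26, 40, 137, 134, 129]
[0, -33, 6, 109, 110, 104]
[-2, -30, 5, 111, 109, 108]
[-6, -27, 7, 107, 104, 102]
[-7, -25, 4, 102, 101, 96]
[-10, -17, 34, 109, 99, 83]
[-4, -16, 34, 139, 118, 88]
[-30, -11, 40, 142, 136, 133]
[-23, -10, 40, 136, 134, 130]
[-11, -16, 8, 103, 97, 92]
[-10, -11, 23, 71, 62, 47]
[-11, -6, 35, 102, 90, 64]
[-6, -5, 33, 142, 123, 89]
[-1, -4, 35, 142, 124, 90]
[-26, 1, 42, 139, 133, 130]
[-21, 2, 38, 129, 125, 120]
[-9, -1, 18, 77, 67, 52]
[-9, 3, 33, 124, 110, 78]
[-6, 5, 37, 142, 123, 89]
[-1, 6, 34, 141, 122, 87]
[-27, 12, 43, 141, 137, 134]
[-22, 13, 41, 132, 130, 126]
[-11, 10, 21, 81, 72, 53]
[-8, 13, 34, 143, 126, 88]
[-3, 15, 33, 139, 124, 87]
[-29, 20, 42, 144, 140, 135]
[-25, 21, 41, 140, 137, 134]
[-12, 17, 9, 118, 114, 113]
[-11, 20, 19, 80, 71, 56]
[-5, 20, 13, 91, 81, 66]
[-5, 22, 7, 102, 98, 90]
[-7, 24, 8, 112, 111, 106]
[-7, 26, 4, 114, 114, 110]
[-10, 29, 9, 112, 110, 106]
[-21, 37, 37, 134, 129, 126]
[-25, 39, 39, 138, 131, 128]
[-29, 42, 40, 139, 135, 131]
[-2, 38, 4, 116, 116, 112]
white (array([ 467.7, -298.9]), array([110.1,  41.2]), 8.4, [[410.0, -287.0], [416.0, -327.0], [525.0, -311.0], [519.0, -271.0]])
```

View pics/c5.png

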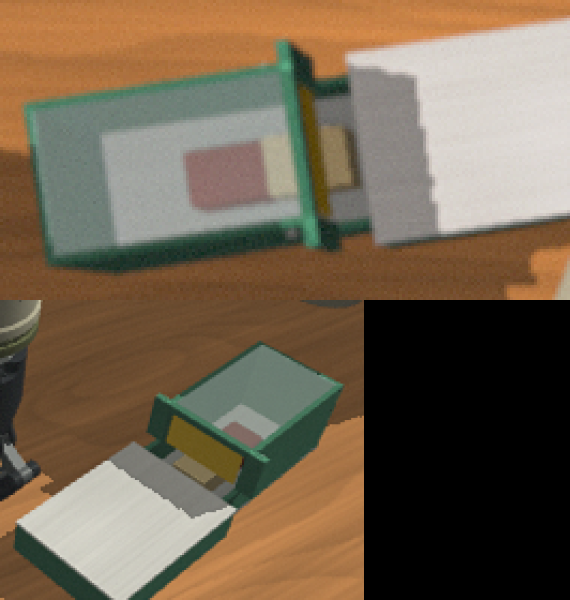

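The picture shows the bar flat on the floor with its top at z 34 mm and rear end at keeper x −11, so its centre is about +44 mm. The flap is shut and the white bar hasn't moved, so I'm handing in.

```bash
python3 -c "
from cell import env
print(env.close_job())"
```

```text
the job is handed in; nothing more can be done
None
```

The red-brown bar is inside the dust box, and I handed the job in at about 13.5 s. No verdict came back, so what follows is from my own checks.

I gripped the bar across its width and laid it on the shelf at keeper x ≈ −0.126, y ≈ 0, within 0.3° of the push direction, then let go. With the fingers nearly shut I pushed it through the flap until the fingertips were about 11 mm short of the lintel.

**Last checks:**
- **Red bar:** it lies flat on the floor, with its top at about z 34 mm. Its rear end is at keeper x ≈ −11 mm, so its centre is at about +44 mm, y ≈ 0.
- **Flap:** it looks shut in both the top and scene views. I judged the angle by eye and did not measure it.
- **White bar:** it is within 1 mm of where it started.
- **Robot:** the gripper is clear of everything.

**Disagreements:**
- The camera views differed by up to 3 mm.
- At the grasp the tool stopped about 3.5 mm high, with 6.6 N upward on the wrist. The fingertips probably touched the bench lightly, and it had no effect on the rest.

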